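# Slide an instrument housing into its inspection nest

### The job

Take the solder spool out of the fixture pocket and stand it upright on the mat, clear of the fixture plate. Then, without lifting it, slide the flat metal housing across the plate and along the fence into the pocket until it has dropped in and sits flat, square and fully down. Leave the other things on the bench where they are.

Things in the scene. Friction and masses are not known exactly. Their poses are not given: they have to be found in the camera images.
- plate: Fixed dark steel fixture plate, 190 mm (its x) by 370 mm (its y); origin at the centre of its underside, on the mat; z up. Its deck is 14 mm above the mat, free for sliding from y = -185 to +60 mm. The pocket is at its +y end, the fence along its far (+x) edge.
- fence (a point): Middle of the inner face of the bare aluminium fence at deck height: plate frame (83, 0, 14) mm, axes as the plate's. The fence runs the full length of the plate along y, is 12 mm thick and rises 12 mm above the deck.
- nest (a point): Centre of the pocket floor: plate frame (37.5, 116.5, 8) mm, axes as the plate's. Pocket 6 mm deep, x -9 to +84, y +60 to +173 mm of the plate frame. Beyond its +y end stands a wall 12 mm thick, as tall as the fence. A 17 mm square key, level with the deck, fills its +x +y corner. The housing's origin belongs here, its axes along the plate's.
- housing: Flat closed aluminium housing, 90 (its x) by 110 (its y) by 16 mm thick, about 0.4 kg, too wide to grasp, with a 20 mm square notch at its +x +y corner that goes over the pocket's key. Origin at the centre of its underside, z up. Starts flat on the deck, turned up to 0.5 rad from the plate's axes. Seated, its top is 24 mm above the mat.
- housing_top (a point): Centre of the housing's top face, 16 mm above its origin, axes as the housing's. Against the fence the housing enters the pocket with 1 mm to spare on the fence side, 2 mm on the other, 3 mm lengthwise. Sliding over the pocket's edge, its leading edge dips in first and its trailing edge lifts up to 6 mm.
- spool: Upright spool of grey solder wire, 52 mm in diameter, 60 mm high, about 0.3 kg, flanges 4 mm thick top and bottom, wire 49 mm in diameter between them. Origin at the centre of its underside, z up. It starts standing on the pocket floor.
- pot: Bystander: small open steel pot with a brass insert, 48 mm in diameter, 34 mm high, standing on the deck in front (-x) of the pocket; origin at the centre of its underside.
- flux: Bystander: small clear bottle with white cap, 36 mm in diameter, 70 mm high, on the mat; origin at the centre of its underside.
- jar: Bystander: amber glass jar, 52 mm in diameter, 50 mm high, on the mat; origin at the centre of its underside.
- loupe: Bystander: black eye loupe, 42 mm in diameter, 38 mm high, on the mat; origin at the centre of its underside.
- weight: Bystander: plain brass cylinder, 40 mm in diameter, 45 mm high, on the mat; origin at the centre of its underside.
- tweezers: Bystander: steel tweezers lying on the mat, 125 mm long along its x axis (from -55 to +68 mm), 12 mm wide, 6 mm high; origin on its underside.
- driver: Bystander: screwdriver lying on the mat beyond the plate, 160 mm long along its x axis, about 30 mm wide and high at most; origin under the middle.

How it is judged:
By the outcome, as a careful person would: the job done as asked, in the order asked, and still so for the second after the job is handed in, with the robot touching nothing.
It also fails if it takes over 72 s, if anything falls off the work surface, if the arm or the gripper's body presses on something with over 40 N, if the wrist force passes 120 N, or if a joint passes its speed limit or range.

### The arm

A 6-joint arm with a two-finger parallel gripper is mounted at the origin on the work surface. World frame = base frame: x ahead of the robot, y to its left, z up, the work surface at z = 0. Lengths are in m, angles in degrees, forces in N, time in s.
With the tool pointing down it reaches from about 0.275 to 0.825 m from the base axis. Payload 4.9 kg.
Tool frame: the origin (TCP) lies midway between the tips of the shut fingers; the grasp point (between the pads) lies 19 mm behind it; z points along the fingers, y is the line along which they close (so a half turn about z gives the same grasp; the last joint's range is limited). The gripper opens to 85 mm and grips with 20 to 120 N. Pads are 22 mm wide; open, the fingers measure 114 mm over their backs; the gripper's body (76 mm by 85 mm) begins 54 mm behind the grasp point. The pads swing forward as they close: fully open they stand 13 mm farther back than shut.
Start: joints at [56.539, 18.69, -11.035, 60.275, 0, 82.311], TCP at [0.239, 0.495, 0.231] pointing down, gripper open.
Joint ranges: [-152.03, 152.03], [-55.5, 102.48], [-74.3, 77.21], [-110.64, 120.58], [-84.22, 78.4], [-180, 180]. Speed limits (degrees/s): [147.25, 147.25, 180, 180, 180, 180].

### API

Orientations are given as a 3x3 rotation matrix whose columns are the frame's x, y, z axes.
In Python, from plant import telemetry, cams, workorder gives the robot as it stands.
- The arm moves only by the tool jog_arm, never from a script. Its argument "plan" is text: rows parted by semicolons, each of 5 numbers parted by spaces: the shift along the world's x, y, z as a fraction of full scale, then the turn about the world's z as a fraction of full scale, then the closure in counts, from 0 (fully open) to 255 (shut). A call has 1 to 10 rows; each row is the pose to reach, as a shift and turn from the pose commanded when the call began; what a row does not reach only later rows make up. Full scale, the value 1, is 400 mm for a shift and pi/2 rad for a turn. A row lasts 1/12 s, in which the tool goes at most 41.7 mm and 7.16 degrees, less where a joint would pass 70% of its speed; a pose out of reach is approached as far as the arm can. A call with a number of a shift or a turn outside -1 to 1 is refused whole. A call with a gripper value outside its range is refused whole. The fingers move at their own pace and stop on an object; "force" is the grip in N (left out, the last holds). Time passes only in rows, so rows that repeat a pose let the fingers close. It gives the time, the measured TCP pose, the force, the opening and the grip force at its end, in the units of the state.
- telemetry.get_state(): the state, without advancing time (a new reading comes with each control period).
- cams.read_camera(name): name is "scene" or "top"; returns the picture (420x560x3 uint8, red, green, blue); there is no depth.
- cams.camera_params(name): a dict with "fov_y" (degrees; the focal length in pixels is half the picture's height over the tangent of half this angle, whatever the lens; pixels are square), "cx", "cy" (the principal point, pixels), "D" ([k1, k2, p1, p2, k3] as OpenCV has them; the pictures are not rectified), "world_from_camera" (4x4, takes a point from camera to world coordinates). Camera axes: x right, y down, z forward; pixel columns grow to the right and rows downward; lengths in m; the calibration is good to about 2 mm. A picture is of the moment at which its call begins. camera_params takes no time and is no camera call.
- workorder.job_done(): hands the job in; it is judged then, once.
The state is a dict: "clock": time; "joint_pos": joint angles; "qd": joint speeds; "joint_efforts": joint torques, N m; "ee_pos": TCP position; "ee_rot": TCP orientation; "wrist_force": force on the tool from outside, world axes, zero at the start; "ft_torque": the same for the moment, N m; "opening": finger opening in m; "gripper_force": force on a finger pad.
Only numpy, scipy, OpenCV 4.12 (cv2) and the standard library are available. Lean on these libraries where they do the work, as an engineer would, in place of code of your own. Each camera call takes 0.05 s, during which the arm holds its last target. There are 200 camera calls.

## Working session

There is one attempt and no reset: what is moved stays moved. The work goes in short steps, Python scripts to look and compute and a tool call to move; the robot and the scene stay as the last step left them, time stands still between calls to the robot, and variables do not carry over. Pictures are saved under pics/ and viewed, at most 10 in all, crops included, and the job is handed in when it is done.

Besides the shell and the picture viewer there is one more tool, called after "Call:" as name(argument=value, ...), one argument or row to a line, values as JSON. jog_arm: Moves the arm, as the interface text tells. Its arguments: {"type":"object","properties":{"plan":{"type":"string"},"force":{"type":"number"}},"required":["plan"]}

```bash
mkdir -p pics; ls
cat > h.py <<'E'
import numpy as np, cv2
from plant import telemetry, cams, workorder
def K(n):
    p=cams.camera_params(n); f=210/np.tan(np.radians(p["fov_y"])/2)
    return np.array([[f,0,p["cx"]],[0,f,p["cy"]],[0,0,1]]),np.array(p["D"],float),np.array(p["world_from_camera"])
def ray(n,uv,z):
    k,D,T=K(n); q=cv2.undistortPoints(np.array(uv,float).reshape(-1,1,2),k,D).reshape(-1,2)
    d=np.c_[q,np.ones(len(q))]@T[:3,:3].T; o=T[:3,3]
    return o+d*((z-o[2])/d[:,2])[:,None]
def proj(n,P):
    k,D,T=K(n); W=np.linalg.inv(T)
    return cv2.projectPoints(np.array(P,float).reshape(-1,3),cv2.Rodrigues(W[:3,:3])[0],W[:3,3],k,D)[0].reshape(-1,2)
def snap(n,f):
    im=cams.read_camera(n); cv2.imwrite("pics/"+f,im[:,:,::-1]); return im
E
python3 - <<'E'
from h import *
for n in("scene","top"):
    snap(n,n+"0.png"); print(n,K(n))
s=telemetry.get_state();print(s)
E
```

```text
pics
scene (array([[386.27787735,   0.        , 274.28481088],
       [  0.        , 386.27787735, 207.76669083],
       [  0.        ,   0.        ,   1.        ]]), array([-0.06595228,  0.        ,  0.        ,  0.        ,  0.        ]), array([[-0.52443097,  0.62220463, -0.58123451,  1.20975071],
       [ 0.85144529,  0.3861261 , -0.35489089,  0.34617479],
       [ 0.00361506, -0.68100516, -0.73226969,  0.76337475],
       [ 0.        ,  0.        ,  0.        ,  1.        ]]))
top (array([[495.53022182,   0.        , 275.41691   ],
       [  0.        , 495.53022182, 220.99550342],
       [  0.        ,   0.        ,   1.        ]]), array([0.04073246, 0.        , 0.        , 0.        , 0.        ]), array([[ 0.00293845, -0.99473682,  0.1024208 ,  0.4831531 ],
       [-0.99989913, -0.00434597, -0.01352208, -0.01321618],
       [ 0.01389602, -0.10237074, -0.99464925,  1.38101365],
       [ 0.        ,  0.        ,  0.        ,  1.        ]]))
{'clock': 0.1, 'joint_pos': array([ 5.65417924e+01,  1.87280868e+01, -1.10860385e+01,  6.02740196e+01,
       -1.75428202e-03,  8.23069171e+01]), 'qd': array([-0.02131033, -0.13028752,  0.14522109,  0.10656372, -0.07948118,
       -0.0397318 ]), 'joint_efforts': array([ 1.29854387e-03, -4.44238865e+01,  2.63039088e+01,  7.85474957e-03,
       -9.39366737e-05, -1.67126387e-05]), 'ee_pos': array([0.23882134, 0.494871  , 0.23058024]), 'ee_rot': array([[-9.00583463e-01,  4.34682355e-01, -8.22629911e-04],
       [ 4.34683098e-01,  9.00582541e-01, -1.30036503e-03],
       [ 1.75600402e-04, -1.52867056e-03, -9.99998816e-01]]), 'wrist_force': array([-0.09576958,  0.66880489,  0.18612013]), 'ft_torque': array([ 0.00966919,  0.01919914, -0.02457252]), 'gripper_force': 0.0, 'opening': 0.08531333010851616}
```

View pics/top0.png

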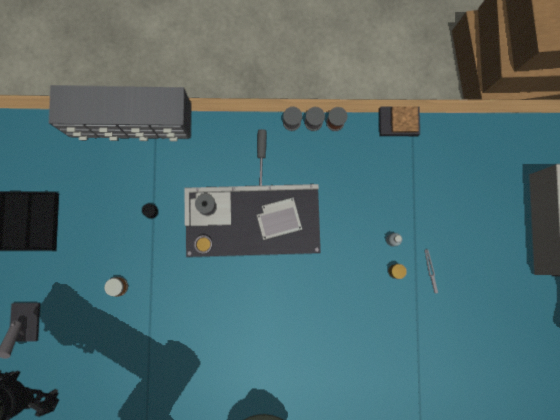

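View pics/scene0.png

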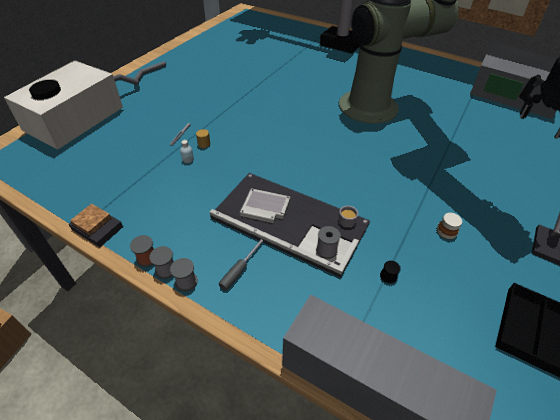

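The top view shows the plate at about (185–320, 186–257), the spool at (205,204), the pot at (203,244), the housing at (280,218), the loupe at (150,211) and the driver handle at (262,145). The scene view shows the same layout, with the spool at (328,243) and the housing at (265,204). Next I'll enlarge the plate.

Run:
```python
from h import *
im=cv2.imread("pics/top0.png"); cv2.imwrite("pics/c1.png",cv2.resize(im[178:266,175:335],None,fx=5,fy=5,interpolation=cv2.INTER_CUBIC))
im=cv2.imread("pics/scene0.png"); cv2.imwrite("pics/c2.png",cv2.resize(im[165:285,205:380],None,fx=4.5,fy=4.5,interpolation=cv2.INTER_CUBIC))
```

```text
(no output)
```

View pics/c1.png

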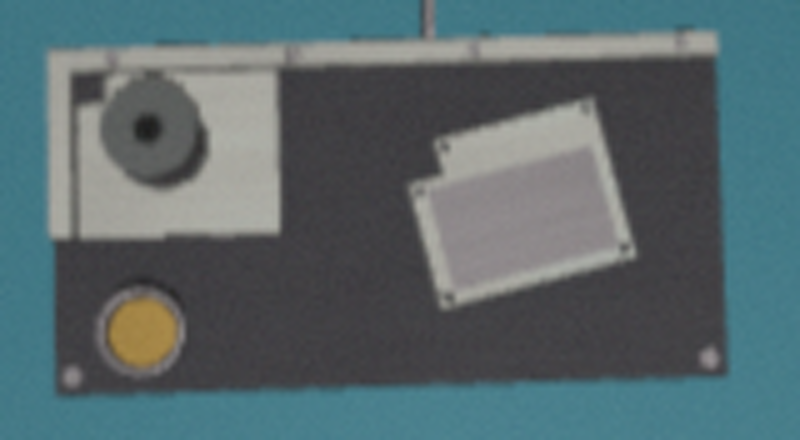

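View pics/c2.png

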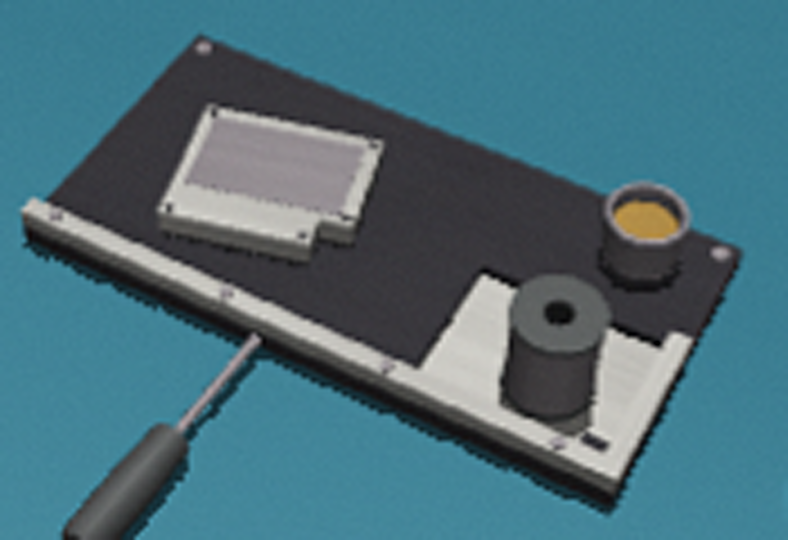

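The crops show the housing notch at the top-left (about crop (440,175)), which is the plate's +x +y side, so the turn is small. The spool's top centre is at crop (148,128), the key at (88,88) and the pot at (141,331). The second view agrees. Now I'll measure.

```bash
cat > meas.py <<'E'
from h import *
def edge(im,chan,p0,p1,z,n=40,half=4,cam="top"):
    # sub-pixel line: sample perpendicular profiles between p0,p1, take mid-level crossing; returns world points on plane z
    p0,p1=np.array(p0,float),np.array(p1,float); d=(p1-p0)/np.linalg.norm(p1-p0); nn=np.array([-d[1],d[0]])
    s=np.arange(-half,half+.01,.1); pts=[]
    for t in np.linspace(.08,.92,n):
        q=p0+t*(p1-p0)+s[:,None]*nn
        v=cv2.remap(chan,q[:,0].astype(np.float32)[None],q[:,1].astype(np.float32)[None],cv2.INTER_LINEAR)[0]
        g=np.abs(np.gradient(cv2.GaussianBlur(v[None],(0,0),5)[0])); g[:8]=0;g[-8:]=0
        i=g.argmax(); w=g[max(0,i-10):i+11]; pts.append(p0+t*(p1-p0)+nn*(w@s[max(0,i-10):i+11]/w.sum()))
    P=ray(cam,pts,z)[:,:2]
    vx,vy,x,y=cv2.fitLine(P.astype(np.float32),cv2.DIST_HUBER,0,1e-4,1e-4).ravel()
    r=(P-[x,y])@np.array([-vy,vx]); return np.array([x,y]),np.array([vx,vy]),np.median(abs(r))*1e3
def isect(a,b):
    A=np.c_[a[1],-b[1]]; return a[0]+a[1]*np.linalg.solve(A,b[0]-a[0])[0]
c2=lambda U,V:((U+.5)/5-.5+175,(V+.5)/5-.5+178)
E
python3 - <<'E'
from meas import *
im=cv2.imread("pics/top0.png").astype(np.float32); g=im.mean(2); sat=im[:,:,0]-im[:,:,2]
L={}
L['front']=edge(im,sat,c2(57,394),c2(727,375),.014)
L['right']=edge(im,sat,c2(716,70),c2(727,370),.014)
L['fin']=edge(im,g,c2(290,69),c2(715,56),.014,half=3)
L['fout']=edge(im,sat,c2(48,50),c2(718,33),.026,half=3)
L['pk']=edge(im,g,c2(279,75),c2(281,230),.014)
L['pkf']=edge(im,g,c2(80,240),c2(280,235),.014)
L['wall']=edge(im,sat,c2(48,55),c2(52,235),.026)
for k,v in L.items(): print(k,v[0].round(4),np.degrees(np.arctan2(v[1][1],v[1][0])).round(2),v[2].round(2))
th=np.arctan2(*(-L['front'][1]*np.sign(-L['front'][1][1]) )[::1]*np.array([-1,1]))
d=L['front'][1]; d=d*np.sign(d[1]); th=np.arctan2(-d[0],d[1]); print('plate yaw',np.degrees(th))
ex=np.array([np.cos(th),np.sin(th)]);ey=np.array([-ex[1],ex[0]])
f=L['front'][0]@ex; print('x coords rel front (exp fin178, fout190, pkf86, pk y)',[(k,((L[k][0]@ex-f)*1e3).round(1)) for k in('fin','fout','pkf')])
print('y: right(-185) pk(60) wall(185)',[(k,(L[k][0]@ey*1e3).round(1)) for k in('right','pk','wall')])
H={}
H['r']=edge(im,g,c2(597,105),c2(634,250),.030);H['b']=edge(im,g,c2(446,306),c2(630,260),.030)
H['l']=edge(im,g,c2(412,190),c2(440,300),.030);H['t']=edge(im,g,c2(442,138),c2(590,100),.030)
for k,v in H.items(): print(k,v[0].round(4),np.degrees(np.arctan2(v[1][1],v[1][0])).round(2),v[2].round(2))
c=[isect(H[a],H[b]) for a,b in(('r','b'),('b','l'),('l','t'),('t','r'))]
print(np.round(c,4),[np.linalg.norm(c[i]-c[i-1]).round(4) for i in range(4)],np.mean(c,0))
sp=ray("top",[c2(148,128)],.068)[0]; po=ray("top",[c2(141,331)],.048)[0]; print('spool',sp,'pot',po)
for n,u,v,z in(('loupe',150,211,.038),('driver',262,145,.02)): print(n,ray("top",[(u,v)],z)[0])
u=lambda U,V:((U+.5)/4.5-.5+205,(V+.5)/4.5-.5+165)
print('scene spool',ray("scene",[u(559,313)],.068)[0],'hous corners',ray("scene",[u(208,104),u(385,145),u(160,215)],.030))
E
```

```text
front [0.5306 0.0247] -88.12 0.17
right [ 0.6179 -0.1527] 1.75 0.18
fin [ 0.7111 -0.0112] -88.16 0.21
fout [0.7215 0.0356] -88.13 0.12
pk [0.6538 0.0932] 1.74 0.1
pkf [0.6126 0.1448] -87.57 0.38
wall [0.6613 0.2193] 1.65 0.1
plate yaw 1.8764349
x coords rel front (exp fin178, fout190, pkf86, pk y) [('fin', np.float32(179.3)), ('fout', np.float32(191.2)), ('pkf', np.float32(85.9))]
y: right(-185) pk(60) wall(185) [('right', np.float32(-172.8)), ('pk', np.float32(71.7)), ('wall', np.float32(197.5))]
r [ 0.6442 -0.0921] 15.36 0.14
b [ 0.587  -0.0535] -74.72 0.17
l [0.6051 0.0118] 15.33 0.15
t [ 0.675 -0.03 ] -74.63 0.19
[[ 0.6009 -0.104 ]
 [ 0.5717  0.0026]
 [ 0.6594  0.0266]
 [ 0.6887 -0.0799]] [np.float32(0.0911), np.float32(0.1105), np.float32(0.0909), np.float32(0.1105)] [ 0.6301737  -0.03866877]
spool [0.66522169 0.15896128 0.068     ] pot [0.55803939 0.16338491 0.048     ]
loupe [0.6472273  0.30899043 0.038     ]
driver [0.83717963 0.00650434 0.02      ]
scene spool [0.66227933 0.16033295 0.068     ] hous corners [[ 0.59783083 -0.10265354  0.03      ]
 [ 0.57146655  0.00583763  0.03      ]
 [ 0.68755633 -0.07510476  0.03      ]]
```

Call:
jog_arm(
  plan="0.8 -0.63 -0.05 -0.104 60;0.8 -0.63 -0.05 -0.104 60;0.8 -0.63 -0.05 -0.104 60;0.8 -0.63 -0.05 -0.104 60;0.8 -0.63 -0.05 -0.104 60;0.8 -0.63 -0.05 -0.104 60;0.8 -0.63 -0.05 -0.104 60;0.8 -0.63 -0.05 -0.104 60;0.8 -0.63 -0.05 -0.104 60;0.8 -0.63 -0.05 -0.104 60",
  force=40,
)

```text
clock: 0.93
ee_pos: [0.5611, 0.2408, 0.2106]
ee_rot: [[-0.817, 0.577, -0.0], [0.577, 0.817, -0.001], [-0.0, -0.001, -1.0]]
wrist_force: [0.1, -0.2, -0.5]
opening: 0.0649
gripper_force: 0.0
```

Call:
jog_arm(
  plan="0.1 -0.08 0 0 60;0.2 -0.16 -0.05 0 60;0.2625 -0.2088 -0.15 0 60;0.2625 -0.2088 -0.25 0 60;0.2625 -0.2088 -0.25 0 60;0.2625 -0.2088 -0.25 0 60",
)

```text
clock: 1.43
ee_pos: [0.6612, 0.1573, 0.1044]
ee_rot: [[-0.816, 0.578, -0.01], [0.578, 0.816, -0.002], [0.007, -0.007, -1.0]]
wrist_force: [-1.6, -0.2, 0.6]
opening: 0.0649
gripper_force: 0.0
```

Run:
```python
from h import *
a=snap("top","t1.png")[160:280,160:320]; b=snap("scene","s1.png")[150:300,250:410]
a=cv2.resize(a,(600,450));b=cv2.resize(b,(480,450))
cv2.imwrite("pics/m1.png",np.hstack([cv2.resize(a,(400,300)),cv2.resize(b,(400,375))[:300]])[:,:,::-1])
print(telemetry.get_state()["ee_pos"],proj("scene",[[.664,.1595,.068]]),proj("scene",[telemetry.get_state()["ee_pos"]]))
```

```text
[0.66313977 0.15963103 0.11032972] [[328.1814026  234.51170363]] [[330.4174507  222.34878896]]
```

View pics/m1.png

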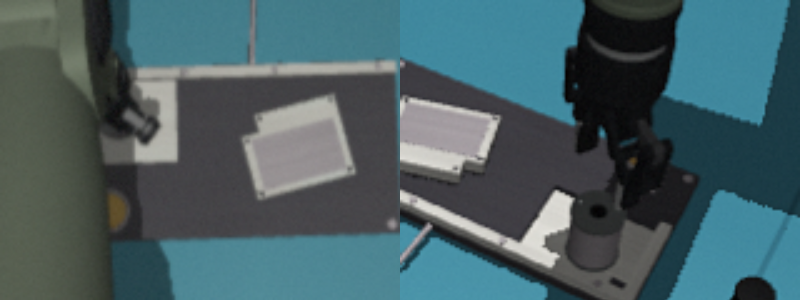

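The fingers hang on either side of the spool (scene crop about (597,215)), and the tool centre projects right above it. I'll descend and close.

Call:
jog_arm(
  plan="0 0 -0.05 0 60;0 0 -0.1 0 60;0 0 -0.15 0 60;0 0 -0.2 0 60;0 0 -0.225 0 60;0 0 -0.225 0 60;0 0 -0.225 0 60",
)

```text
clock: 2.12
ee_pos: [0.6646, 0.1606, 0.0229]
ee_rot: [[-0.818, 0.575, 0.001], [0.575, 0.818, 0.0], [-0.001, 0.001, -1.0]]
wrist_force: [-0.3, -0.5, 0.6]
opening: 0.065
gripper_force: 0.0
```

Call:
jog_arm(
  plan="0 0 0 0 160;0 0 0 0 160;0 0 0 0 160;0 0 0 0 160;0 0 0 0 160;0 0 0 0 160;0 0 0 0 160",
  force=50,
)

```text
clock: 2.7
ee_pos: [0.6656, 0.1599, 0.0238]
ee_rot: [[-0.818, 0.575, 0.003], [0.575, 0.818, 0.0], [-0.003, 0.002, -1.0]]
wrist_force: [-1.1, 0.3, 6.8]
opening: 0.0484
gripper_force: 52.3
```

Call:
jog_arm(
  plan="0 0 0.03 0 160;0 0 0.08 0 160;0 0 0.14 0 160;0 0 0.2 0 160;0 0 0.2 0 160;-0.05 0.015 0.2 0 160;-0.11 0.035 0.2 0 160;-0.17 0.06 0.2 0 160;-0.23 0.08 0.2 0 160;-0.29 0.1 0.2 0 160",
)

```text
clock: 3.53
ee_pos: [0.5463, 0.2, 0.1006]
ee_rot: [[-0.818, 0.576, -0.001], [0.576, 0.818, 0.0], [0.001, -0.001, -1.0]]
wrist_force: [0.4, 0.8, -3.7]
opening: 0.0482
gripper_force: 52.6
```

Call:
jog_arm(
  plan="-0.06 0.01 0 0 160;-0.12 0.02 0 0 160;-0.18 0.035 0 0 160;-0.22 0.045 0 0 160;-0.25 0.05 0 0 160;-0.25 0.05 0 0 160;-0.25 0.05 -0.05 0 160;-0.25 0.05 -0.1 0 160;-0.25 0.05 -0.15 0 160;-0.25 0.05 -0.15 0 160",
)

```text
clock: 4.37
ee_pos: [0.4461, 0.2188, 0.0381]
ee_rot: [[-0.818, 0.576, -0.005], [0.576, 0.818, -0.002], [0.003, -0.004, -1.0]]
wrist_force: [-0.7, -0.4, -3.1]
opening: 0.048
gripper_force: 52.7
```

Call:
jog_arm(
  plan="0 0 -0.02 0 160;0 0 -0.04 0 160;0 0 -0.055 0 160;0 0 -0.062 0 160;0 0 -0.066 0 160;0 0 -0.066 0 160;0 0 -0.066 0 160",
)

```text
clock: 4.95
ee_pos: [0.4483, 0.2198, 0.0158]
ee_rot: [[-0.818, 0.575, 0.001], [0.575, 0.818, -0.0], [-0.001, 0.0, -1.0]]
wrist_force: [-2.3, -1.9, 6.2]
opening: 0.0482
gripper_force: 53.6
```

Call:
jog_arm(
  plan="0 0 0 0 100;0 0 0 0 60;0 0 0 0 60;0 0 0 0 60;0 0 0 0 60;0 0 0.05 0 60;0 0 0.1 0 60;0 0 0.18 0 60;0 0 0.25 0 60;0 0 0.25 0 60",
)

```text
clock: 5.78
ee_pos: [0.4517, 0.221, 0.12]
ee_rot: [[-0.818, 0.575, 0.008], [0.575, 0.818, 0.003], [-0.005, 0.007, -1.0]]
wrist_force: [0.8, 0.5, 0.3]
opening: 0.0654
gripper_force: 0.0
```

Call:
jog_arm(
  plan="0.246 -0.651 0 0.411 110;0.246 -0.651 0 0.411 110;0.246 -0.651 0 0.411 110;0.246 -0.651 0 0.411 110;0.246 -0.651 0 0.411 110;0.246 -0.651 0 0.411 110;0.246 -0.651 0 0.411 110;0.246 -0.651 0 0.411 110;0.246 -0.651 0 0.411 110;0.246 -0.651 0 0.411 110",
)

```text
clock: 6.62
ee_pos: [0.546, -0.0409, 0.1142]
ee_rot: [[-1.0, -0.031, -0.001], [-0.031, 1.0, 0.001], [0.001, 0.001, -1.0]]
wrist_force: [-0.5, 0.5, -0.7]
opening: 0.0489
gripper_force: 0.0
```

Call:
jog_arm(
  plan="0 0 -0.05 0 110;0 0 -0.12 0 110;0 0 -0.18 0 110;0 0 -0.22 0 110;0 0 -0.24 0 110;0 0 -0.24 0 110;0 0 -0.24 0 110",
)

```text
clock: 7.2
ee_pos: [0.5462, -0.0395, 0.019]
ee_rot: [[-0.999, -0.034, -0.001], [-0.034, 0.999, 0.0], [0.001, 0.0, -1.0]]
wrist_force: [0.5, -0.0, 0.9]
opening: 0.0483
gripper_force: 0.0
```

Run:
```python
from h import *
b=snap("scene","s2.png")[100:300,190:470]
cv2.imwrite("pics/m2.png",cv2.resize(b,None,fx=2.8,fy=2.8,interpolation=cv2.INTER_CUBIC)[:,:,::-1])
```

```text
(no output)
```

View pics/m2.png

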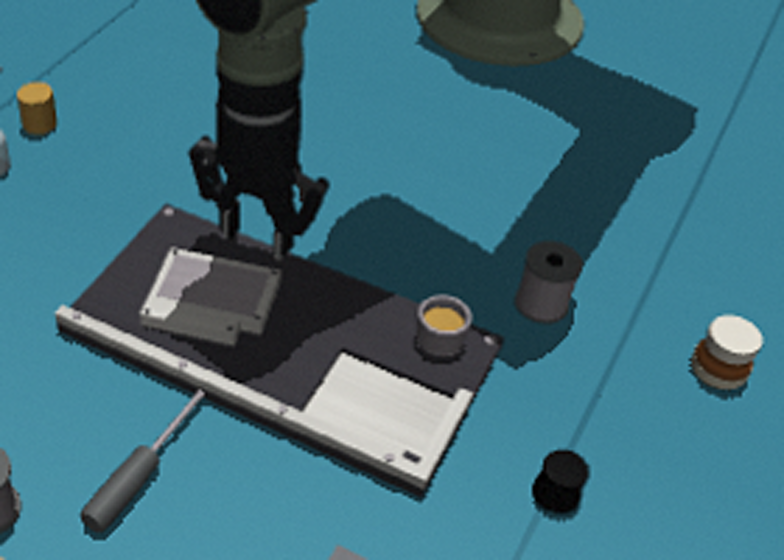

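The spool stands upright on the mat at crop (548,283), clear of the plate. The fingers are in front of the housing. I'll push it to the fence.

Call:
jog_arm(
  plan="0.03 0.001 0 0 110;0.05 0.0016 0 0 110;0.065 0.002 0 0 110;0.08 0.0025 0 0 110;0.095 0.003 0 0 110;0.105 0.0034 0 0 110;0.115 0.0037 0 0 110;0.125 0.004 0 0 110;0.135 0.0043 0 0 110;0.14 0.0045 0 0 110",
)

```text
clock: 8.08
ee_pos: [0.6033, -0.0392, 0.0188]
ee_rot: [[-0.999, -0.032, 0.001], [-0.032, 0.999, -0.001], [-0.001, -0.001, -1.0]]
wrist_force: [-1.7, 0.5, -0.6]
opening: 0.0484
gripper_force: 1.1
```

Call:
jog_arm(
  plan="0.004 0 0 0 110;0.008 0 0 0 110;0.012 0 0 0 110;0.012 0 0 0 110",
)

```text
clock: 8.42
ee_pos: [0.6079, -0.039, 0.0188]
ee_rot: [[-0.999, -0.032, 0.001], [-0.032, 0.999, -0.0], [-0.001, -0.0, -1.0]]
wrist_force: [-1.2, -0.5, -0.6]
opening: 0.0486
gripper_force: 0.7
```

Call:
jog_arm(
  plan="0.003 0 0 0 110;0.006 0 0 0 110;0.006 0 0 0 110",
)

```text
clock: 8.67
ee_pos: [0.6094, -0.0389, 0.0188]
ee_rot: [[-0.999, -0.032, -0.001], [-0.032, 0.999, -0.0], [0.001, -0.0, -1.0]]
wrist_force: [-3.8, -0.7, -0.4]
opening: 0.0485
gripper_force: 1.8
```

Call:
jog_arm(
  plan="0.003 0 0 0 110;0.005 0 0 0 110;0.005 0 0 0 110",
)

```text
clock: 8.92
ee_pos: [0.6094, -0.0389, 0.0188]
ee_rot: [[-0.999, -0.032, -0.004], [-0.032, 0.999, -0.001], [0.004, -0.0, -1.0]]
wrist_force: [-8.6, -0.8, 5.3]
opening: 0.0487
gripper_force: 4.4
```

Call:
jog_arm(
  plan="-0.03 -0.001 0 0 110;-0.07 -0.002 0 0 110;-0.07 -0.002 0.08 0 110;-0.07 -0.05 0.16 -0.08 110;-0.04 -0.1 0.24 -0.16 110;0.05 -0.2125 0.24 -0.24 110;0.144 -0.2125 0.24 -0.32 110;0.144 -0.2125 0.24 -0.4 110;0.144 -0.2125 0.24 -0.48 110;0.144 -0.2125 0.24 -0.56 110",
)

```text
clock: 9.75
ee_pos: [0.6716, -0.1246, 0.115]
ee_rot: [[-0.661, 0.751, 0.003], [0.751, 0.661, -0.0], [-0.002, 0.002, -1.0]]
wrist_force: [-0.1, -0.3, 0.6]
opening: 0.0488
gripper_force: 0.0
```

Call:
jog_arm(
  plan="0 0 0 -0.44 110;0 0 0 -0.44 110;0 0 0 -0.44 110;0 0 0 -0.44 110;0 0 0 -0.44 110;0 0 0 -0.44 110;0 0 0 -0.44 110;0 0 0 -0.44 110",
)

```text
clock: 10.42
ee_pos: [0.6703, -0.1239, 0.1153]
ee_rot: [[-0.039, 0.999, 0.002], [0.999, 0.039, -0.0], [-0.0, 0.002, -1.0]]
wrist_force: [-0.1, -0.2, -0.0]
opening: 0.0489
gripper_force: 0.0
```

Run:
```python
from h import *
a=snap("top","t3.png")[165:275,170:350]; b=snap("scene","s3.png")[150:290,190:390]
cv2.imwrite("pics/m3.png",np.vstack([cv2.resize(a,(540,330)),cv2.resize(b,(540,378))[:270]])[:,:,::-1])
print(telemetry.get_state()["ee_pos"])
```

```text
[ 0.6699198  -0.12387783  0.11514895]
```

View pics/m3.png

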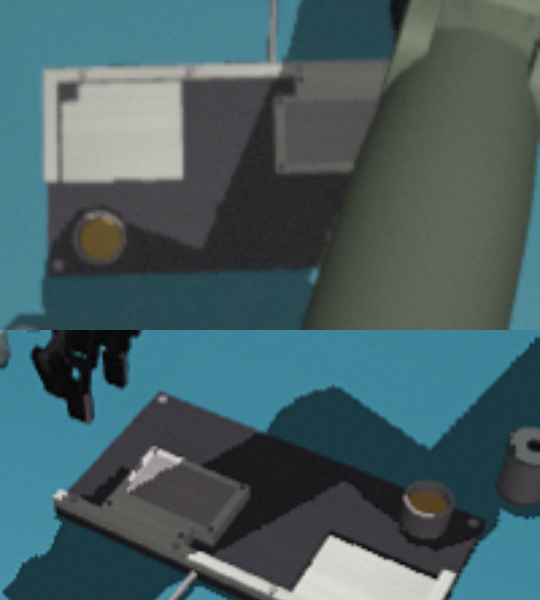

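The housing now lies square against the fence, with its leading edge at top crop x≈274. The fingers are clear behind its trailing end. I'll descend and push along +y.

Call:
jog_arm(
  plan="-0.0075 0 -0.06 0 110;-0.0075 0 -0.12 0 110;-0.0075 0 -0.18 0 110;-0.0075 0 -0.22 0 110;-0.0075 0 -0.24 0 110;-0.0075 0 -0.24 0 110;-0.0075 0 -0.24 0 110",
)

```text
clock: 11.1
ee_pos: [0.6666, -0.1239, 0.0191]
ee_rot: [[-0.037, 0.999, 0.0], [0.999, 0.037, 0.0], [0.0, 0.0, -1.0]]
wrist_force: [0.6, -0.4, 0.3]
opening: 0.0486
gripper_force: 0.0
```

Call:
jog_arm(
  plan="-0.0006 0.02 0 -0.004 110;-0.001 0.035 0 -0.004 110;-0.0015 0.055 0 -0.004 110;-0.002 0.075 0 -0.004 110;-0.0027 0.1 0 -0.004 110;-0.0035 0.13 0 -0.004 110;-0.0045 0.16 0 -0.004 110;-0.0052 0.19 0 -0.004 110;-0.006 0.22 0 -0.004 110;-0.0068 0.25 0 -0.004 110",
)

```text
clock: 11.93
ee_pos: [0.6644, -0.0243, 0.0204]
ee_rot: [[-0.03, 1.0, 0.002], [1.0, 0.031, -0.004], [-0.004, 0.002, -1.0]]
wrist_force: [-1.0, -7.1, 3.9]
opening: 0.049
gripper_force: 3.3
```

Call:
jog_arm(
  plan="-0.0007 0.02 0 0 110;-0.0012 0.04 0 0 110;-0.0018 0.06 0 0 110;-0.0024 0.08 0 0 110;-0.003 0.1 0 0 110;-0.0036 0.12 0 0 110;-0.0042 0.14 0 0 110;-0.0042 0.14 0 0 110",
)

```text
clock: 12.6
ee_pos: [0.6623, 0.0337, 0.0198]
ee_rot: [[-0.032, 0.999, 0.001], [0.999, 0.032, 0.0], [0.0, 0.001, -1.0]]
wrist_force: [1.1, -2.3, 1.4]
opening: 0.0488
gripper_force: 1.0
```

Run:
```python
from h import *
a=snap("top","t4.png")[165:275,170:350]; b=snap("scene","s4.png")[150:290,190:390]
cv2.imwrite("pics/m4.png",np.vstack([cv2.resize(a,(540,330)),cv2.resize(b,(540,378))[:270]])[:,:,::-1])
print(telemetry.get_state()["ee_pos"],telemetry.get_state()["wrist_force"])
```

```text
[0.66172778 0.03365828 0.01903437] [0.17651226 0.45015064 0.2562933 ]
```

View pics/m4.png

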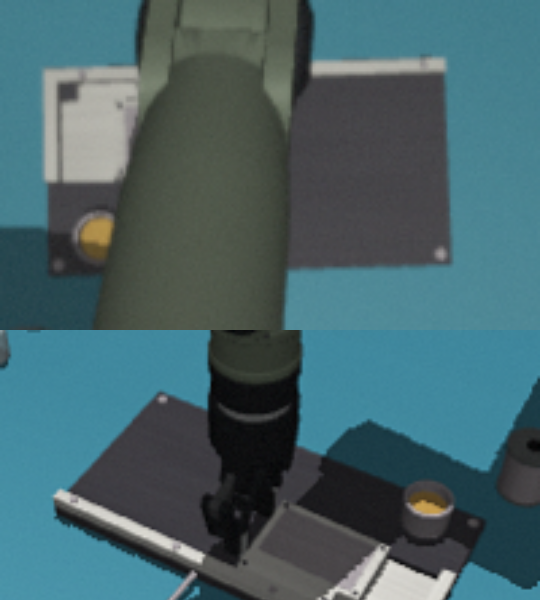

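The housing is square along the fence, and its leading edge is over the pocket (top crop x≈123). The pot is untouched. I'll continue.

Call:
jog_arm(
  plan="-0.0005 0.015 0 0 110;-0.0008 0.03 0 0 110;-0.0012 0.042 0 0 110;-0.0016 0.054 0 0 110;-0.002 0.066 0 0 110;-0.0024 0.078 0 0 110;-0.0027 0.09 0 0 110;-0.0027 0.09 0 0 110",
)

```text
clock: 13.37
ee_pos: [0.6607, 0.0696, 0.0188]
ee_rot: [[-0.032, 0.999, -0.0], [0.999, 0.032, 0.001], [0.001, -0.0, -1.0]]
wrist_force: [-0.2, -0.5, -0.9]
opening: 0.0483
gripper_force: 0.0
```

Call:
jog_arm(
  plan="-0.0002 0.008 0 0 110;-0.0004 0.015 0 0 110;-0.0006 0.02 0 0 110;-0.0006 0.02 0 0 110",
)

```text
clock: 13.7
ee_pos: [0.6606, 0.0767, 0.0189]
ee_rot: [[-0.031, 1.0, -0.0], [1.0, 0.031, 0.0], [0.0, -0.0, -1.0]]
wrist_force: [0.9, -0.3, 0.3]
opening: 0.0486
gripper_force: 0.1
```

Call:
jog_arm(
  plan="-0.0001 0.004 0 0 110;-0.0002 0.008 0 0 110;-0.0002 0.008 0 0 110",
)

```text
clock: 13.95
ee_pos: [0.6605, 0.0796, 0.0188]
ee_rot: [[-0.031, 1.0, -0.0], [1.0, 0.031, 0.0], [0.0, -0.0, -1.0]]
wrist_force: [-0.6, -1.0, -0.9]
opening: 0.0484
gripper_force: 0.4
```

Call:
jog_arm(
  plan="-0.0001 0.003 0 0 110;-0.0001 0.006 0 0 110;-0.0001 0.006 0 0 110",
)

```text
clock: 14.2
ee_pos: [0.6605, 0.082, 0.0188]
ee_rot: [[-0.031, 1.0, -0.0], [1.0, 0.031, 0.0], [0.0, -0.0, -1.0]]
wrist_force: [-0.8, -1.3, -0.5]
opening: 0.0485
gripper_force: 0.5
```

Call:
jog_arm(
  plan="0 0.003 0 0 110;0 0.006 0 0 110;0 0.006 0 0 110",
)

```text
clock: 14.45
ee_pos: [0.6605, 0.0848, 0.0189]
ee_rot: [[-0.031, 1.0, 0.0], [1.0, 0.031, 0.001], [0.001, 0.0, -1.0]]
wrist_force: [0.5, -0.0, -0.1]
opening: 0.0486
gripper_force: 0.0
```

Call:
jog_arm(
  plan="0 0.002 0 0 110;0 0.004 0 0 110;0 0.004 0 0 110",
)

```text
clock: 14.7
ee_pos: [0.6607, 0.0856, 0.0191]
ee_rot: [[-0.031, 1.0, 0.001], [1.0, 0.031, -0.001], [-0.001, 0.001, -1.0]]
wrist_force: [0.4, -1.2, 1.1]
opening: 0.0486
gripper_force: 0.8
```

Call:
jog_arm(
  plan="0.001 -0.02 0 0 110;0.002 -0.06 0 0 110;0.002 -0.06 0.08 0 110;0.002 -0.1 0.16 0 110;0 -0.2 0.24 0 110;0 -0.3 0.24 0 110;0 -0.4 0.24 0 110;0 -0.5 0.24 0 110;0 -0.5 0.24 0 110;0 -0.5 0.24 0 110",
)

```text
clock: 15.53
ee_pos: [0.6601, -0.1185, 0.1149]
ee_rot: [[-0.025, 1.0, 0.001], [1.0, 0.025, -0.0], [-0.0, 0.001, -1.0]]
wrist_force: [0.8, 1.1, 0.4]
opening: 0.0486
gripper_force: 0.0
```

Run:
```python
from h import *
a=snap("top","t5.png")[170:270,175:315]; b=snap("scene","s5.png")[190:290,260:400]
cv2.imwrite("pics/m5.png",np.hstack([cv2.resize(x,(400,286),interpolation=cv2.INTER_CUBIC) for x in(a,b)])[:,:,::-1])
```

```text
(no output)
```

View pics/m5.png

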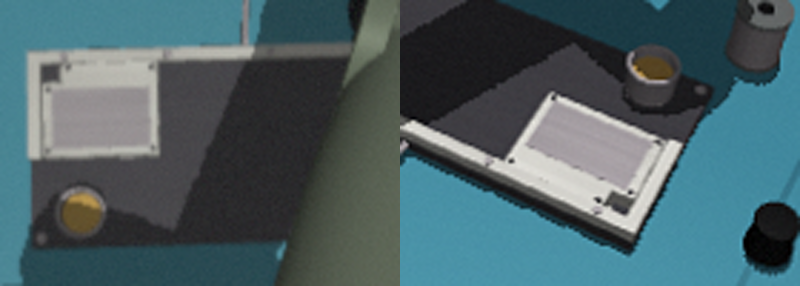

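The housing seems to be down in the pocket: its notch is around the key, its edges are parallel to the fence, and the pot and spool are where they should be. I'll check the height by touching the top with shut fingers.

Call:
jog_arm(
  plan="0 0.1 0 0 255;0 0.2 0 0 255;0 0.3 0 0 255;0 0.4 0 0 255;0 0.5 0 0 255;0 0.568 0 0 255;0 0.568 -0.08 0 255;0 0.568 -0.16 0 255;0 0.568 -0.19 0 255;0 0.568 -0.19 0 255",
)

```text
clock: 16.47
ee_pos: [0.6566, 0.1144, 0.0349]
ee_rot: [[-0.033, 0.999, -0.008], [0.999, 0.033, -0.0], [0.0, -0.008, -1.0]]
wrist_force: [-0.5, 1.0, 0.4]
opening: 0.0002
gripper_force: 0.0
```

Call:
jog_arm(
  plan="0 0 -0.008 0 255;0 0 -0.016 0 255;0 0 -0.022 0 255;0 0 -0.025 0 255;0 0 -0.025 0 255",
)

```text
clock: 16.88
ee_pos: [0.661, 0.1127, 0.0296]
ee_rot: [[-0.03, 1.0, 0.001], [1.0, 0.03, 0.0], [0.0, 0.001, -1.0]]
wrist_force: [-0.0, -0.1, 0.6]
opening: 0.0
gripper_force: 0.0
```

Call:
jog_arm(
  plan="0 0 -0.005 0 255;0 0 -0.01 0 255;0 0 -0.015 0 255;0 0 -0.017 0 255;0 0 -0.017 0 255;0 0 -0.017 0 255",
)

```text
clock: 17.38
ee_pos: [0.6609, 0.1129, 0.0241]
ee_rot: [[-0.031, 1.0, 0.001], [1.0, 0.031, -0.0], [-0.0, 0.001, -1.0]]
wrist_force: [-4.1, -1.2, 12.2]
opening: -0.0
gripper_force: 5.9
```

The trailing end reads 24.1 mm. Now the leading end.

Call:
jog_arm(
  plan="0 0 0.03 0 255;-0.002 0.08 0.03 0 255;-0.0055 0.175 0.03 0 255;-0.0055 0.175 0.03 0 255;-0.0055 0.175 0.02 0 255;-0.0055 0.175 0.01 0 255;-0.0055 0.175 0.004 0 255;-0.0055 0.175 0 0 255;-0.0055 0.175 0 0 255",
)

```text
clock: 18.13
ee_pos: [0.6582, 0.1824, 0.0241]
ee_rot: [[-0.03, 1.0, -0.0], [1.0, 0.03, 0.001], [0.001, -0.0, -1.0]]
wrist_force: [-5.3, 1.9, 15.1]
opening: 0.0002
gripper_force: 7.5
```

The leading end also reads 24.1 mm, so the housing is flat and fully down. I'll retract and hand in.

Call:
jog_arm(
  plan="0 0 0.05 0 255;0 0 0.15 0 255;0 0 0.25 0 255;0 -0.1 0.3 0 255;0 -0.2 0.3 0 255;0 -0.3 0.3 0 255;0 -0.4 0.3 0 255;0 -0.5 0.3 0 255;0 -0.6 0.3 0 255;0 -0.6 0.3 0 255",
)

```text
clock: 18.97
ee_pos: [0.6578, -0.0663, 0.1417]
ee_rot: [[-0.02, 1.0, -0.0], [1.0, 0.02, -0.004], [-0.004, -0.0, -1.0]]
wrist_force: [-0.2, -0.1, -0.3]
opening: 0.0001
gripper_force: 0.0
```

Run:
```python
from meas import *
im=snap("top","t6.png")[:,:,::-1].astype(np.float32)
q=lambda x,y:tuple(proj("top",[[.6261+.99949*x-.03193*y,.0326+.03193*x+.99949*y,.024]])[0])
e=edge(im,im.mean(2).copy(),q(-.007,.0615),q(.08,.0615),.024,half=3); f=edge(im,im.mean(2).copy(),q(-.0075,.065),q(-.0075,.165),.024,half=3)
print([(v[0],np.degrees(np.arctan2(v[1][1],v[1][0])),v[2]) for v in(e,f)])
print(workorder.job_done())
```

```text
[(array([0.6669092 , 0.09454247], dtype=float32), np.float32(1.3232907), np.float64(0.17482848038328005)), (array([0.6132105 , 0.15050286], dtype=float32), np.float32(-87.17696), np.float64(0.22259433692670919))]
the job is handed in; nothing more can be done
None
```

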